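# Pin a lens-tube clamp shut

### The job

Swing the open upper half of the tube clamp shut over the lens tube, then take the locking pin with the tall round knob from the rack and dip its tip into the small open lubricant pot, well below the rim. Then push the pin through the aligned holes of both halves until its knob sits flat on the clamp, and finish still holding the pin and pressing it firmly down so that the halves stay shut: do not let go. Leave the flat-headed pin, the objective and the steel post where they stand, and do not shove the pot away.

Things in the scene. Friction and masses are not known exactly. Their poses are not given: they have to be found in the camera images.
- clamp: fixed lower half of the clamshell clamp. Origin: on the work surface under the tube; z up, +x towards the hinge, y along hinge and tube. Block 123 mm long (x -73 to +50), 50 mm wide in y, 45 mm high (the seam); a 26 mm black tube lies in it along y, out to y +-58 mm. Foot flange 90 mm wide, 8 mm high at the hinge end. The pin end is at -x
- hinge (a point): middle of the hinge axis: clamp x +38 mm, z 45 mm; the axis runs along the clamp's y. The upper half turns on it, is 50 mm wide and reaches 111 mm from the axis. Shut, it has a flat tongue 12 mm thick from 60 to 111 mm from the axis (top at z 57 mm) and a raised arch over the tube from 16 to 59 mm (top at z 67 mm)
- lid (a joint): opening angle (rad) of the aluminium upper half: 0 = shut flat on the lower half, 1.57 = upright above the hinge, stop at 1.75. Starts open at 1.0 to 1.6. 160 g; its stiff hinge leaves it at any angle; moving it takes about 3 N at the pin end: push it over from its outer (hinge) side, then down onto the block
- lid_hole (a point): centre of the pin hole (12 mm wide) at the outer (top) face of the upper half's tongue, 96 mm from the hinge axis; moves with the half. When shut it lies at clamp x -58 mm, y 0, z 57 mm, straight above base_hole
- base_hole (a point): centre of the mouth of the vertical pin hole (11 mm wide, through to the work surface) in the lower half, clamp x -58 mm, y 0, z 45 mm
- rack: fixed black block 120 x 50 x 50 mm, origin under its centre, with two through holes (11 mm) at x -35 and +35 mm of its frame; one holds the locking pin, the other the flat-headed pin, either way round
- pin: locking pin, 55 g, standing upright in the rack: an aluminium knob 22 mm in diameter and 36 mm tall above a steel shank 8 mm in diameter and 45 mm long with a tapered tip. Origin: centre of the knob's flat underside (which rests on the rack top, 50 mm up); z up along the pin, knob top at z +36 mm, tip at z -45 mm. Pulled straight up by the knob
- pin_tip (a point): lower end of the pin's shank, 45 mm below the pin's origin
- pot: loose small open steel pot, 250 g, outer diameter 56 mm, 30 mm high, inner diameter about 50 mm, inner floor 5 mm up; origin under its centre
- pot_rim (a point): centre of the pot's mouth, 30 mm above the work surface
- flat_pin: bystander in the rack's other hole: pin with a flat round head 28 mm in diameter and only 10 mm tall; origin: centre of the head's underside
- objective: bystander: standing steel microscope objective, diameter 32 mm, 48 mm tall, narrowing at the top; origin under its centre
- post: bystander: standing round steel post, diameter 25 mm, 56 mm tall; origin under its centre
Mind the look-alikes: they are no part of the job. Leave any brown look-alike of the pin alone.

How it is judged:
On the way, in this order (a step that is already met when the one before it is completed fails the run):
1. the upper half is shut (value of joint lid below 0.04 rad), for 0.2 s.
2. the pin's tip is dipped into the pot, at least 6 mm below the rim (z of pin_tip in the frame of pot_rim below -0.006 m and horizontal distance between pin_tip and pot_rim below 0.025 m), for 0.15 s.
At the end, for the whole second after the job is handed in: Through the last second: upper half shut (0.04 rad), pin at rest and upright (0.1 rad), knob underside within 5 mm of the upper hole's mouth, tip within 6 mm of the base hole's axis, fingers on the pin (over 2 N) pressing it on the upper half with over 3 N (value of joint lid below 0.04 rad and distance between pin and lid_hole below 0.005 m and horizontal distance between pin_tip and base_hole below 0.006 m and angle between the z axis of pin and the z axis of clamp, either way round below 0.1 rad and contact force between pin and lid above 3 N and contact force between the fingers and pin above 2 N and linear speed of pin below 0.02 m/s); the arm keeps its last pose, push and grip.
It fails at once if the flat-headed pin is displaced by more than 30 mm (distance of flat_pin from where it was at the start of the episode above 0.03 m).
It fails at once if the objective is displaced by more than 30 mm (distance of objective from where it was at the start of the episode above 0.03 m).
It fails at once if the steel post is displaced by more than 30 mm (distance of post from where it was at the start of the episode above 0.03 m).
It fails at once if the pot is shoved by more than 40 mm (distance of pot from where it was at the start of the episode above 0.04 m).
It fails at once if the pot is tipped over (angle between pot's own z axis and vertical above 0.5 rad).
It also fails if it takes over 62 s, if anything falls off the work surface, if the arm or the gripper's body presses on something with over 40 N, if the wrist force passes 120 N, or if a joint passes its speed limit or range.

### The arm

A 7-joint arm with a two-finger parallel gripper is mounted at the origin on the work surface. World frame = base frame: x ahead of the robot, y to its left, z up, the work surface at z = 0. Lengths are in m, angles in rad, forces in N, time in s.
With the tool pointing down it reaches from about 0.425 to 0.875 m from the base axis. Payload 4.7 kg.
Tool frame: the origin (TCP) lies midway between the tips of the shut fingers; the grasp point (between the pads) lies 19 mm behind it; z points along the fingers, y is the direction in which the jaws open and shut (so a half turn about z gives the same grasp; the last joint's range is limited). The gripper opens to 87 mm and grips with 3 to 60 N. Pads are 19 mm wide; open, the fingers measure 117 mm over their backs; the gripper's body (75 mm by 190 mm) begins 51 mm behind the grasp point.
Start: joints at [-1.278, 0.321, -0.07, 1.45, 0.023, 1.371, -0.057], TCP at [0.179, 0.625, 0.223] pointing down, gripper open.
Joint ranges: [-2.86, 2.86], [-0.3, 2.09], [-1.38, 1.24], [0.06, 2.45], [-1.56, 4.7], [0.09, 2.05], [-2.69, 2.69]. Speed limits (rad/s): [2.57, 2.57, 3.14, 3.14, 3.14, 3.14, 3.14].

### API

Orientations are given as a rotation vector (axis times angle).
In Python, from bench import monitor, eyes, order gives the robot as it stands. The module is installed in compiled form; this text tells all that it offers.
- The arm moves only by the shell command python3 -m pendant 'ROWS' [FORCE]. ROWS is JSON, a list of rows, each a list of 3 entries, a list of its own where there are three numbers: the turn, a rotation vector about the tool's x, y, z in degrees, then the shift along the tool's x, y, z in m, then the gripper command: -1 is fully open, 1 is shut, values between are in proportion. In form: [[[rx, ry, rz], [tx, ty, tz], hand], ...]. A call has 1 to 8 rows; each row shifts and turns the commanded pose from where the row before left it, along the tool's axes as they then stand; what a row does not reach is not made up. A row lasts 1/8 s, in which the tool goes at most 62.5 mm and 10.7 degrees, less where a joint would pass 70% of its speed; a pose out of reach is approached as far as the arm can. A call is refused whole if a number of a shift passes 0.0625 or a number of a turn 10.7, either way. A call with a gripper value outside its range is refused whole. The fingers move at their own pace and stop on an object; FORCE is the grip in N (left out, the last holds). Time passes only in rows, so rows that do not move let the fingers close. It gives the time, the measured TCP pose, the force and the opening at its end, in the units of the state.
- monitor.get_state(): the state, without advancing time (a new reading comes with each control period).
- eyes.get_image(name): name is "scene" or "side" or "wrist"; returns a dict with "color" (400x640x3 uint8, red, green, blue), "range_z" (400x640 float32, m along the optical axis (not along the pixel's ray), 0 where there is no reading), "fx", "fy", "cx", "cy" (pixels), "world_to_cam" (4x4, takes a point from world to camera coordinates). Camera axes: x right, y up, looking along -z (the intrinsics and any distortion apply to the point x, -y, -z); pixel columns grow to the right and rows downward; lengths in m; the calibration is good to about 2 mm. A picture is of the moment at which its call begins.
- order.close_job(): hands the job in, once; it reports no verdict.
The state is a dict: "time": time; "joint_positions": joint angles; "qd": joint speeds; "joint_torque": joint torques, N m; "position": TCP position; "tool_rot": TCP orientation; "ft_force": force on the tool from outside, world axes, zero at the start; "torque": the same for the moment, N m; "grip_width": opening from 0.0 (shut) to 1.0 (fully open).
Only numpy, scipy, OpenCV 4.12 (cv2) and the standard library are available. Lean on these libraries where they do the work, as an engineer would, in place of code of your own. Each camera call takes 0.05 s, during which the arm holds its last target.

## Working session

There is one attempt and no reset: what is moved stays moved. The work goes in short steps, Python scripts to look and compute and a shell command to move; the robot and the scene stay as the last step left them, time stands still between calls to the robot, and variables do not carry over. Pictures are saved under pics/ and viewed, and the job is handed in when it is done.

```bash
mkdir -p pics; ls; cat > h.py <<'E'
import numpy as np, cv2
from bench import monitor, eyes, order
def grab(n,tag):
    im=eyes.get_image(n); cv2.imwrite(f'pics/{tag}.png',im['color'][:,:,::-1]); np.savez(f'{tag}.npz',**im); return im
def pts(im):
    z=im['range_z']; v,u=np.mgrid[:z.shape[0],:z.shape[1]]
    x=(u-im['cx'])/im['fx']*z; y=(v-im['cy'])/im['fy']*z
    P=np.stack([x,-y,-z,np.ones_like(z)],-1)
    return (P@np.linalg.inv(im['world_to_cam']).T)[...,:3]
def ray(im,u,v,h):
    T=np.linalg.inv(im['world_to_cam']); d=T[:3,:3]@np.array([(u-im['cx'])/im['fx'],-(v-im['cy'])/im['fy'],-1]); o=T[:3,3]
    return o+d*(h-o[2])/d[2]
E
python3 - <<'E'
from h import *
for n in ['scene','side','wrist']:
    im=grab(n,n+'0'); print(n,im['fx'],im['cx'],im['cy'],np.linalg.inv(im['world_to_cam'])[:3].round(3).tolist(),[k for k in im])
print(monitor.get_state())
E
```

```text
pics
scene 447.3801546484507 307.3790851134236 195.81275436161144 [[-0.068, -0.606, 0.793, 1.28], [0.998, -0.033, 0.06, 0.074], [-0.01, 0.795, 0.606, 0.593]] ['color', 'range_z', 'fx', 'fy', 'cx', 'cy', 'world_to_cam']
side 506.5453705553138 326.8455445308862 197.68060878389204 [[-0.769, 0.482, -0.42, 0.199], [-0.639, -0.572, 0.514, 0.529], [0.007, 0.664, 0.747, 0.753]] ['color', 'range_z', 'fx', 'fy', 'cx', 'cy', 'world_to_cam']
wrist 279.1480313700958 319.1452876120335 198.4899976232513 [[0.275, -0.921, -0.275, 0.104], [0.962, 0.263, 0.079, 0.647], [-0.0, -0.286, 0.958, 0.384]] ['color', 'range_z', 'fx', 'fy', 'cx', 'cy', 'world_to_cam']
{'time': 0.15, 'joint_positions': array([-1.27792932,  0.32160584, -0.07010211,  1.45134905,  0.02260598,
        1.37079534, -0.05689253]), 'qd': array([-7.52578454e-04, -3.87395612e-03,  5.64169359e-04, -2.87779187e-03,
        7.29403931e-04,  3.81930894e-06, -5.75209682e-04]), 'joint_torque': array([ 2.91981059e-04, -4.91795683e+01, -4.04402381e-01, -3.12877786e+01,
       -6.39392040e-02,  4.04961419e-02,  1.22105353e-04]), 'position': array([0.17878782, 0.62451737, 0.2217663 ]), 'tool_rot': array([-4.36379425e-01, -3.11102975e+00,  2.14671223e-03]), 'ft_force': array([-0.65213944, -0.2419167 , -0.5212882 ]), 'torque': array([-0.01370105, -0.00451826,  0.02278216]), 'grip_width': 1.0012225389421798}
```

View pics/scene0.png

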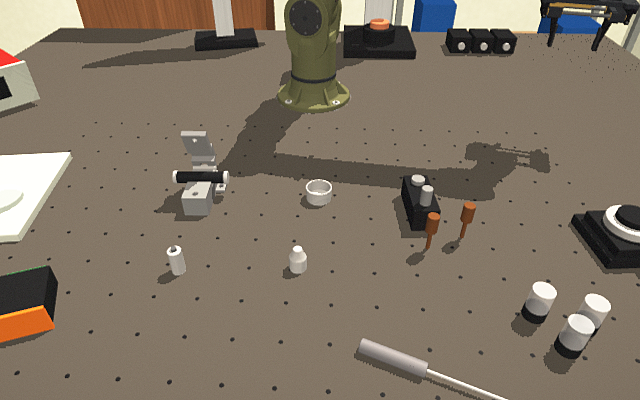

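View pics/side0.png

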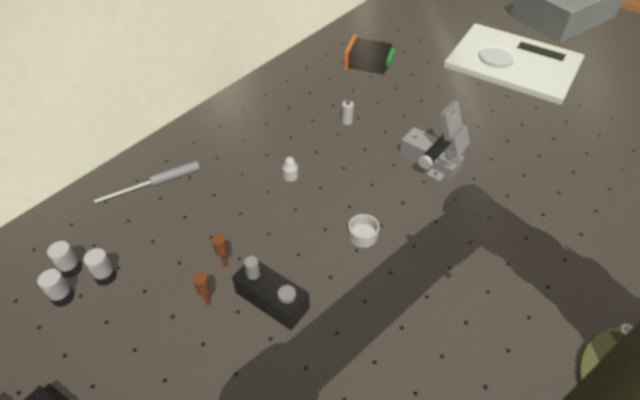

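View pics/wrist0.png

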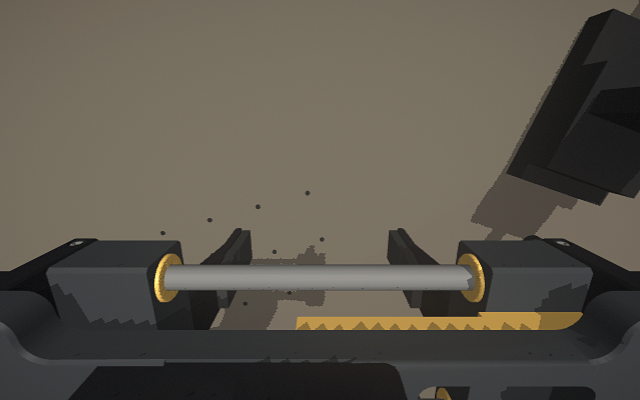

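The scene picture shows the clamp, open, with its black tube at (200,176). The pot is at (319,192), the rack at (420,200), the objective at (298,260), the post at (176,260) and two brown look-alikes at (432,228) and (467,217).

The pin candidates in the rack are the tall knob at scene (426,195) / side (252,268) and the flat head at scene (418,181) / side (287,293). I'll enlarge these and measure.

```bash
python3 - <<'E'
from h import *
a=np.load('scene0.npz'); b=np.load('side0.npz')
def crop(im,x0,y0,x1,y1,s): return cv2.resize(im['color'][y0:y1,x0:x1,::-1],None,fx=s,fy=s,interpolation=cv2.INTER_NEAREST)
cv2.imwrite('pics/c1.png',np.hstack([crop(a,150,115,250,225,4),crop(a,390,165,480,275,4)]))
cv2.imwrite('pics/c2.png',np.hstack([crop(b,390,90,480,190,4),crop(b,220,230,320,330,4)]))
for n,im in(('sc',a),('sd',b)):
    P=pts(im)
    pl={'sc':[(418,181),(426,189),(426,197),(319,192),(319,183),(410,205),(194,140),(197,205),(200,176),(298,260),(176,260)],'sd':[(252,262),(287,293),(270,300),(363,230),(453,118),(418,145),(348,112),(290,170)]}[n]
    for u,v in pl: print(n,u,v,P[v,u].round(4))
E
```

```text
sc 418 181 [0.5216 0.2443 0.0604]
sc 426 189 [0.5855 0.2474 0.0873]
sc 426 197 [0.5893 0.2493 0.0712]
sc 319 192 [0.4973 0.0411 0.0058]
sc 319 183 [0.4878 0.0405 0.0231]
sc 410 205 [0.5721 0.2254 0.037 ]
sc 194 140 [ 0.5025 -0.2148  0.1317]
sc 197 205 [ 0.584  -0.2036  0.0275]
sc 200 176 [ 0.5195 -0.2101  0.0543]
sc 298 260 [0.7316 0.0154 0.0322]
sc 176 260 [ 0.7507 -0.1939  0.0392]
sd 252 262 [0.5768 0.2515 0.0869]
sd 287 293 [0.5082 0.2464 0.0605]
sd 270 300 [0.5253 0.2682 0.0488]
sd 363 230 [0.5156 0.0337 0.0058]
sd 453 118 [ 0.4936 -0.21    0.1322]
sd 418 145 [ 0.5457 -0.1907  0.0454]
sd 348 112 [ 0.7294 -0.1913  0.0358]
sd 290 170 [0.7071 0.0243 0.0331]
```

View pics/c1.png

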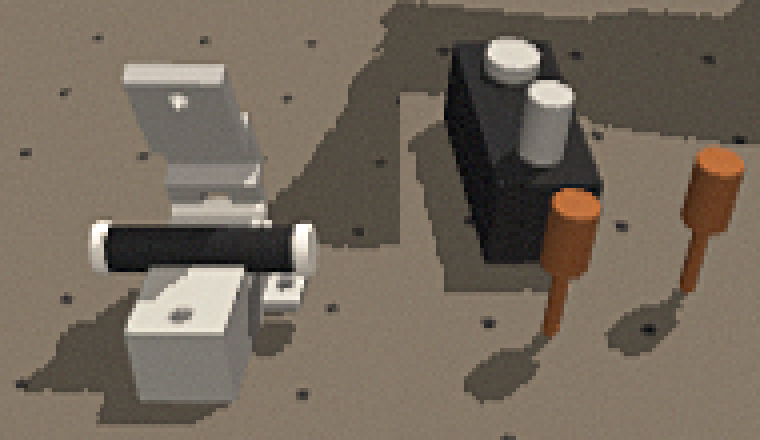

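View pics/c2.png

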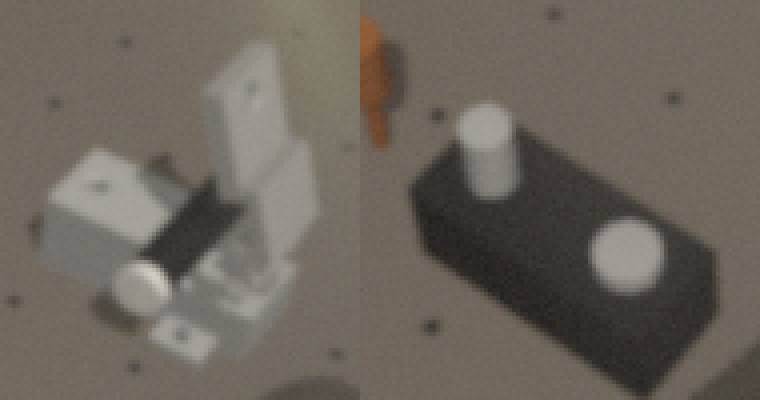

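The enlarged crops confirm it: the tall aluminium knob (scene (426,190), side (252,262)) stands in the rack and is the locking pin. The flat head sits next to it at scene (418,181). Next I'll fit the poses from the depth data.

```bash
python3 - <<'E'
from h import *
for n in('scene','side'):
    im=np.load(n+'0.npz'); P=pts(im).reshape(-1,3); C=im['color'].reshape(-1,3).astype(int)
    def sel(x0,x1,y0,y1,z0,z1): return P[(P[:,0]>x0)&(P[:,0]<x1)&(P[:,1]>y0)&(P[:,1]<y1)&(P[:,2]>z0)&(P[:,2]<z1)]
    def circ(Q,nm):
        if len(Q)<5: print(nm,'few');return
        (c,r)=cv2.minEnclosingCircle(Q[:,:2].astype(np.float32)); print(n,nm,len(Q),np.round(c,4),round(r,4),'z',Q[:,2].mean().round(4),'mean',Q[:,:2].mean(0).round(4))
    circ(sel(.55,.62,.22,.28,.083,.1),'knobtop'); circ(sel(.48,.54,.22,.28,.058,.07),'flat'); circ(sel(.43,.56,-.03,.1,.027,.035),'potrim')
    circ(sel(.68,.76,-.02,.05,.005,.06),'obj');circ(sel(.68,.78,-.23,-.16,.05,.06),'post')
    t=sel(.53,.65,-.26,-.15,.043,.048)
    r=cv2.minAreaRect((t[:,:2]*1000).astype(np.float32)); print(n,'blocktop',len(t),r,cv2.boxPoints(r).round(1).tolist())
    k=sel(.40,.65,.15,.35,.047,.053); r=cv2.minAreaRect((k[:,:2]*1000).astype(np.float32)); print(n,'rack',r)
    L=sel(.38,.6,-.28,-.12,.085,.2); 
    print('lid',len(L),L.min(0).round(4),L.max(0).round(4))
    # plane
    c=np.median(L,0); u,s,vt=np.linalg.svd(L-L.mean(0)); print(L.mean(0).round(4),vt.round(3).tolist(),s)
    top=L[L[:,2]>L[:,2].max()-.006]; print('toppts',top[:,:2].min(0).round(4),top[:,:2].max(0).round(4),top.mean(0).round(4))
    # tube
    C2=(C.sum(1)<150); m=(P[:,0]>.45)&(P[:,0]<.58)&(P[:,1]>-.3)&(P[:,1]<-.1)&(P[:,2]>.03)&(P[:,2]<.07)&C2; T=P[m]
    if len(T)>10:
        d=np.polyfit(T[:,1],T[:,0],1); print('tube slope',d,'ymin/max',T[:,1].min(),T[:,1].max())
E
```

```text
scene knobtop 79 [0.5819 0.2503] 0.0115 z 0.0866 mean [0.583  0.2503]
scene flat 91 [0.5114 0.244 ] 0.015 z 0.061 mean [0.5123 0.245 ]
scene potrim 134 [0.5116 0.0401] 0.0299 z 0.0301 mean [0.5121 0.0402]
scene obj 389 [0.7212 0.0134] 0.0157 z 0.0297 mean [0.7275 0.0141]
scene post 100 [ 0.7387 -0.1993] 0.0124 z 0.0526 mean [ 0.7405 -0.1987]
scene blocktop 384 ((558.3275146484375, -209.7884521484375), (55.936798095703125, 51.239139556884766), 0.2636060118675232) [[530.2000122070312, -184.3000030517578], [530.5, -235.5], [586.4000244140625, -235.3000030517578], [586.2000122070312, -184.0]]
scene rack ((567.8268432617188, 256.5457458496094), (176.2431182861328, 84.21876525878906), 23.598119735717773)
lid 593 [ 0.4654 -0.2381  0.085 ] [ 0.5166 -0.1864  0.1555]
[ 0.5026 -0.2098  0.1278] [[0.374, -0.224, 0.9], [0.029, -0.967, -0.253], [-0.927, -0.121, 0.355]] [0.49171629 0.37304685 0.10133044]
toppts [ 0.501  -0.2372] [ 0.5166 -0.1864] [ 0.5084 -0.2116  0.1519]
tube slope [-0.03967937  0.51126885] ymin/max -0.26235885300016293 -0.16266558155205948
side knobtop 133 [0.5802 0.2513] 0.0113 z
[... 308 characters left out ...]
top 413 ((557.4256591796875, -208.66629028320312), (55.19379806518555, 54.00405502319336), 2.425692558288574) [[528.7000122070312, -182.89999389648438], [531.0, -236.8000030517578], [586.0999755859375, -234.5], [583.9000244140625, -180.5]]
side rack ((560.771240234375, 263.0373229980469), (166.82107543945312, 92.71928405761719), 20.085660934448242)
lid 848 [ 0.4636 -0.2396  0.085 ] [ 0.5153 -0.182   0.1542]
[ 0.489  -0.2064  0.121 ] [[0.536, 0.003, 0.844], [0.043, 0.999, -0.032], [-0.843, 0.054, 0.535]] [0.69111327 0.48092142 0.1169234 ]
toppts [ 0.499  -0.2352] [ 0.5145 -0.182 ] [ 0.5066 -0.2093  0.1512]
tube slope [-0.0862435   0.49251303] ymin/max -0.22520560968363545 -0.17434278447848106
```

```bash
python3 - <<'E'
from h import *
a=np.load('scene0.npz'); b=np.load('side0.npz')
print(ray(a,195,193.75,.045),ray(b,415,136.75,.045))
for im in(a,b):
    P=pts(im).reshape(-1,3)
    t=P[(P[:,0]>.53)&(P[:,0]<.65)&(P[:,1]>-.26)&(P[:,1]<-.15)&(P[:,2]>.043)&(P[:,2]<.047)]
    print(t[:,0].min(),t[:,0].max(),t[:,1].min(),t[:,1].max())
E
python3 -m pendant '[[[0,0,-8],[0,0,0],1],[[0,0,-8],[0,0,0],1],[[0,0,0],[-0.04,-0.04,0],1],[[0,0,0],[-0.04,-0.04,0],1],[[0,0,0],[-0.04,-0.04,0],1],[[0,0,0],[-0.04,-0.04,0],1],[[0,0,0],[-0.04,-0.04,0],1],[[0,0,0],[-0.04,-0.04,0],1]]' 20
```

```text
[ 0.56946674 -0.20881615  0.045     ] [ 0.56471471 -0.20860839  0.045     ]
0.5303923290921544 0.5864015747409973 -0.23538096740749223 -0.18404349084522068
0.5301764009986555 0.5861219861124136 -0.2366276769555068 -0.18084142143501658
time: 1.15
position: [0.42, 0.3835, 0.2225]
tool_rot: [-0.001, 3.142, 0.0]
ft_force: [1.4, 0.1, -0.4]
grip_width: 0.171
```

```bash

python3 -m pendant '[[[0,0,0],[-0.02,-0.05,0],1],[[0,0,0],[-0.02,-0.05,0],1],[[0,0,0],[-0.01,-0.05,0],1],[[0,0,0],[0,-0.05,0],1],[[0,0,0],[0,-0.05,0],1],[[0,0,0],[0,-0.05,0],1],[[0,0,0],[0,-0.05,0],1],[[0,0,0],[0,-0.05,0],1]]'
python3 -m pendant '[[[0,0,0],[0.005,-0.05,0],1],[[0,0,0],[0.01,-0.05,0],1],[[0,0,0],[0.01,-0.05,0],1],[[0,0,0],[0.01,-0.04,0],1],[[0,0,0],[0,0,0],1]]'
```

```text
time: 2.15
position: [0.4689, -0.0166, 0.2225]
tool_rot: [-0.001, 3.141, 0.001]
ft_force: [1.4, 0.4, -0.1]
grip_width: 0.006
time: 2.78
position: [0.4328, -0.2086, 0.2226]
tool_rot: [0.01, 3.141, -0.001]
ft_force: [0.6, 0.7, -0.6]
grip_width: 0.007
```

Descend to z ≈ 0.115 behind the lid.

```bash

python3 -m pendant '[[[0,0,0],[0,0,0.03],1],[[0,0,0],[0,0,0.03],1],[[0,0,0],[0,0,0.03],1],[[0,0,0],[0,0,0.0175],1],[[0,0,0],[0,0,0],1]]'
python3 - <<'E'
from h import *
grab('scene','scene1');im=grab('side','side1')
E
```

```text
time: 3.4
position: [0.4334, -0.2035, 0.1137]
tool_rot: [0.003, -3.138, -0.001]
ft_force: [-1.1, -0.3, -0.4]
grip_width: 0.006
```

View pics/scene1.png

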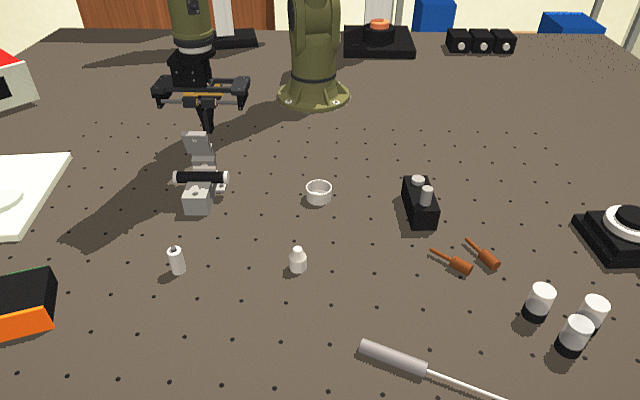

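View pics/side1.png

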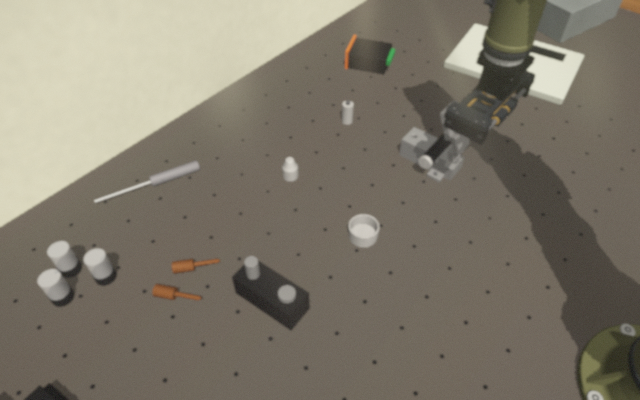

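The shut fingers are behind the lid at scene (205,130). The brown look-alikes have fallen over by themselves at (460,262) and (485,255), clear of everything. Now I'll push.

```bash

python3 -m pendant '[[[0,0,0],[-0.015,0,0],1],[[0,0,0],[-0.015,0,0],1],[[0,0,0],[-0.015,0,0],1],[[0,0,0],[-0.012,0,0],1],[[0,0,0],[-0.012,0,0],1],[[0,0,0],[-0.012,0,0],1]]'
python3 -m pendant '[[[0,0,0],[-0.012,0,0],1],[[0,0,0],[-0.012,0,0],1],[[0,0,0],[0,0,0],1]]'
python3 - <<'E'
from h import *
im=grab('scene','scene2');im2=grab('side','side2')
c=lambda i,x,y:cv2.resize(i['color'][y:y+150,x:x+130,::-1],None,fx=3,fy=3)
cv2.imwrite('pics/c3.png',np.hstack([c(im,140,75),c(im2,380,60)]))
E
```

```text
time: 4.25
position: [0.5159, -0.205, 0.1149]
tool_rot: [0.0, -3.141, -0.0]
ft_force: [-1.7, 0.3, -0.2]
grip_width: 0.003
time: 4.62
position: [0.5408, -0.2048, 0.1152]
tool_rot: [-0.002, 3.14, -0.001]
ft_force: [-0.1, 0.0, -0.1]
grip_width: 0.003
```

View pics/c3.png

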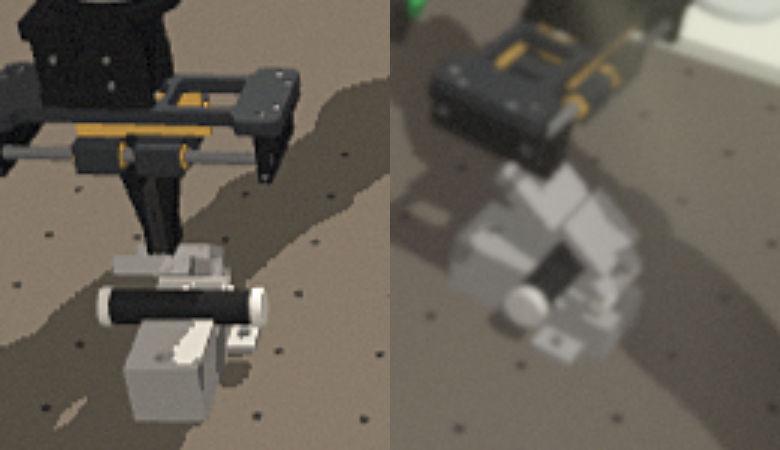

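The lid is at about 45° and touching the fingertips. I'll follow the arc downwards.

```bash

python3 -m pendant '[[[0,0,0],[-0.012,-0.002,0.008],1],[[0,0,0],[-0.01,-0.002,0.01],1],[[0,0,0],[-0.006,0,0.012],1],[[0,0,0],[-0.003,0,0.012],1],[[0,0,0],[0,0,0.01],1]]'
python3 -m pendant '[[[0,0,0],[0,0,0.003],1],[[0,0,0],[0,0,0.003],1],[[0,0,0],[0,0,0],1]]'
```

```text
time: 5.35
position: [0.5705, -0.2088, 0.062]
tool_rot: [0.001, -3.141, 0.0]
ft_force: [-0.5, 0.5, 0.7]
grip_width: 0.005
time: 5.72
position: [0.5702, -0.209, 0.0575]
tool_rot: [-0.0, 3.141, 0.0]
ft_force: [-1.0, 0.9, 1.5]
grip_width: 0.003
```

```bash

python3 -m pendant '[[[0,0,0],[0,0,0.002],1],[[0,0,0],[0,0,0.002],1],[[0,0,0],[0,0,0],1],[[0,0,0],[0,0,0],1],[[0,0,0],[0,0,0],1]]'
```

```text
time: 6.35
position: [0.5703, -0.2091, 0.0569]
tool_rot: [-0.0, 3.141, 0.003]
ft_force: [-9.8, 4.5, 24.2]
grip_width: 0.006
```

The lid is bottomed out with 24 N at z = 0.057, so it's shut. Lift and measure the lid hole.

```bash

python3 -m pendant '[[[0,0,0],[0,0,-0.02],1],[[0,0,0],[0,0,-0.04],1],[[0,0,0],[0,0,-0.05],1],[[0,0,0],[0,0.04,-0.05],1],[[0,0,0],[0,0.05,0],-1],[[0,0,0],[0,0.05,0],-1],[[0,0,0],[0,0.05,0],-1],[[0,0,0],[0,0,0],-1]]'
python3 - <<'E'
from h import *
im=grab('scene','scene3');im2=grab('side','side3')
print(monitor.get_state()['joint_positions'].round(2))
c=lambda i,x,y:cv2.resize(i['color'][y:y+75,x:x+75,::-1],None,fx=5,fy=5,interpolation=cv2.INTER_CUBIC)
cv2.imwrite('pics/c4.png',np.hstack([c(im,165,145),c(im2,385,105)]))
for i in(im,im2):
    P=pts(i).reshape(-1,3)
    t=P[(P[:,0]>.53)&(P[:,0]<.62)&(P[:,1]>-.26)&(P[:,1]<-.15)&(P[:,2]>.054)&(P[:,2]<.0605)]
    r=cv2.minAreaRect((t[:,:2]*1000).astype(np.float32)); print(len(t),t[:,2].mean(),t[:,2].std(),r,t.min(0),t.max(0))
    A=np.c_[t[:,:2],np.ones(len(t))]; print(np.linalg.lstsq(A,t[:,2],rcond=None)[0])
E
```

```text
time: 7.35
position: [0.5703, -0.0139, 0.2119]
tool_rot: [-0.015, 3.141, 0.004]
ft_force: [0.1, -0.2, 0.0]
grip_width: 0.374
[-0.54  0.17  0.59  1.69 -0.1   1.31  1.64]
428 0.058095434902014215 0.0012445298630119157 ((557.8323364257812, -209.623291015625), (55.10092544555664, 50.91871643066406), 1.5996509790420532) [ 0.53008956 -0.23556777  0.054068  ] [ 0.58602308 -0.18351401  0.06046183]
[-0.02342885 -0.00217101  0.0707405 ]
382 0.05756106624728978 0.001342996511147889 ((559.0592041015625, -208.07156372070312), (52.1132926940918, 52.690895080566406), 6.2451558113098145) [ 0.53044981 -0.23613358  0.05413201] [ 0.58372698 -0.18242134  0.06044283]
[-0.00801002 -0.00576692  0.06084425]
```

View pics/c4.png

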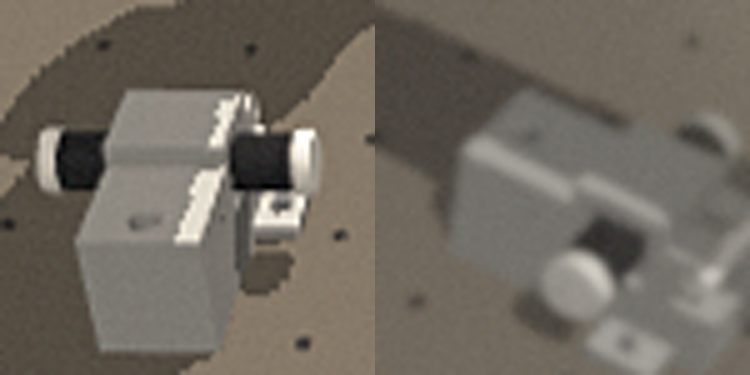

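```bash
python3 - <<'E'
from h import *
for n,(u,v) in(('scene3',(193,189)),('side3',(416,131))):
    im=np.load(n+'.npz'); g=cv2.cvtColor(im['color'],cv2.COLOR_RGB2GRAY).astype(float)
    w=g[v-6:v+7,u-8:u+9]; bg=np.percentile(w,60); d=np.clip(bg-14-w,0,None)
    m=(d>0).astype(np.uint8); k,l,s,c=cv2.connectedComponentsWithStats(m); print(s[1:].tolist())
    j=1+np.argmax(s[1:,4]); x,y=c[j]; uu,vv=u-8+x,v-6+y; print(n,uu,vv,ray(im,uu,vv,.057).round(4))
    # knob & objects silhouettes
    print('knob px->', )
E
```

```text
[[5, 5, 7, 3, 17], [0, 11, 17, 2, 32]]
scene3 192.71875 194.53125 [ 0.5878 -0.2065  0.057 ]
knob px->
[[0, 0, 4, 4, 11], [12, 0, 5, 2, 7], [7, 7, 3, 1, 3]]
side3 409.1818181818182 126.0 [ 0.5866 -0.2168  0.057 ]
knob px->
```

```bash
python3 - <<'E'
from h import *
a=np.load('scene3.npz');b=np.load('side3.npz')
print(ray(a,193.2,189,.057),ray(b,416.4,131.5,.057))
# height check offset: known-plane point corrections via depth
print(ray(a,426,195,.05))
E
python3 -m pendant '[[[0,0,0],[0,0.05,0],-1],[[0,0,0],[0,0.05,0],-1],[[0,0,0],[0.02,0.05,0],-1],[[0,0,0],[0.02,0.05,0],-1],[[0,0,0],[0.02,0.03,0],-1],[[0,0,0],[0,0.02,0],-1],[[0,0,0],[0,0,0],-1]]'
python3 - <<'E'
from h import *
im=grab('wrist','w3'); print(monitor.get_state()['position'],np.linalg.inv(im['world_to_cam'])[:3].round(4).tolist())
E
```

```text
[ 0.56950473 -0.21053452  0.057     ] [ 0.56530217 -0.21181449  0.057     ]
[0.55458087 0.25730851 0.05      ]
time: 8.32
position: [0.511, 0.23, 0.2119]
tool_rot: [-0.001, 3.141, -0.0]
ft_force: [0.1, 1.1, 0.2]
grip_width: 0.999
[0.51135877 0.2284414  0.21185788] [[-0.001, -0.9578, -0.2874, 0.4329], [1.0, -0.0007, -0.0011, 0.2304], [0.0008, -0.2874, 0.9578, 0.3745]]
```

View pics/w3.png

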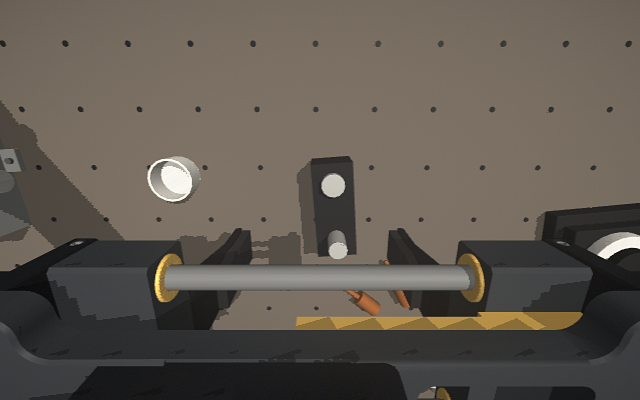

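The wrist picture shows the knob top at (338,250), the flat head at (333,185) and the pot at (174,179). I'll measure these in the wrist frame.

```bash
python3 - <<'E'
from h import *
im=np.load('w3.npz'); P=pts(im).reshape(-1,3)
def sel(x0,x1,y0,y1,z0,z1): return P[(P[:,0]>x0)&(P[:,0]<x1)&(P[:,1]>y0)&(P[:,1]<y1)&(P[:,2]>z0)&(P[:,2]<z1)]
for nm,a in(('knob',(.55,.62,.22,.28,.083,.09)),('flat',(.48,.54,.22,.28,.058,.064)),('pot',(.43,.56,-.03,.1,.027,.035)),('lidtop',(.53,.62,-.26,-.15,.054,.061))):
    Q=sel(*a)
    if len(Q)>4:
        c,r=cv2.minEnclosingCircle(Q[:,:2].astype(np.float32)); print(nm,len(Q),np.round(c,4),round(r,4),Q.mean(0).round(4))
E
```

```text
knob 268 [0.581  0.2522] 0.0109 [0.5803 0.2521 0.0864]
flat 432 [0.5115 0.2469] 0.0139 [0.511  0.2469 0.0606]
pot 388 [0.5123 0.0423] 0.0284 [0.512  0.0415 0.0299]
```

```bash

python3 -m pendant '[[[0,0,0],[-0.035,0.012,0],-1],[[0,0,0],[-0.035,0.011,0],-1],[[0,0,0],[0,0,0.03],-1],[[0,0,0],[0,0,0.03],-1],[[0,0,0],[0,0,0],-1],[[0,0,0],[0,0,0],-1]]'
python3 - <<'E'
from h import *
im=grab('wrist','w4');a=grab('side','side4');print(monitor.get_state()['position'])
E
```

```text
time: 9.12
position: [0.5814, 0.2517, 0.1531]
tool_rot: [0.003, 3.14, 0.0]
ft_force: [-0.4, 0.2, 1.7]
grip_width: 0.999
[0.58142684 0.25277034 0.1537768 ]
```

View pics/w4.png

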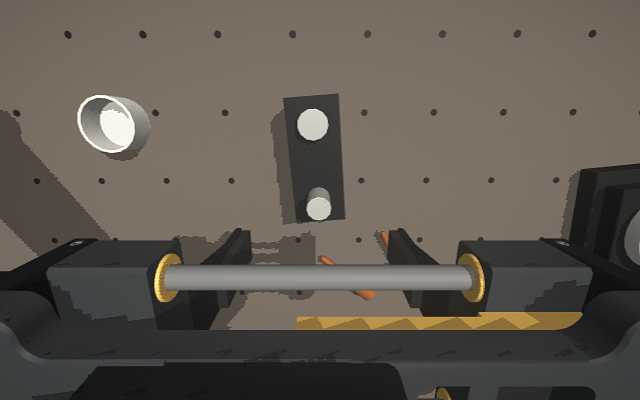

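The tall knob at (318,205) is centred between the open fingers. Descend and grip.

```bash

python3 -m pendant '[[[0,0,0],[0,-0.001,0.03],-1],[[0,0,0],[0,0,0.03],-1],[[0,0,0],[0,0,0.025],-1],[[0,0,0],[0,0,0.0115],-1],[[0,0,0],[0,0,0],-1],[[0,0,0],[0,0,0],-1]]'
python3 -m pendant '[[[0,0,0],[0,0,0],1],[[0,0,0],[0,0,0],1],[[0,0,0],[0,0,0],1],[[0,0,0],[0,0,0],1],[[0,0,0],[0,0,0],1],[[0,0,0],[0,0,0],1],[[0,0,0],[0,0,0],1]]' 45
```

```text
time: 9.98
position: [0.5811, 0.2526, 0.0569]
tool_rot: [-0.001, 3.139, 0.002]
ft_force: [-0.5, 0.8, -0.2]
grip_width: 0.999
time: 10.85
position: [0.5801, 0.2521, 0.0554]
tool_rot: [-0.001, 3.142, 0.0]
ft_force: [-0.3, 0.1, -0.5]
grip_width: 0.288
```

```bash

python3 -m pendant '[[[0,0,0],[0,0,0],1],[[0,0,0],[0,0,0],1],[[0,0,0],[0,0,0],1]]'
python3 -m pendant '[[[0,0,0],[0,0,-0.005],1],[[0,0,0],[0,0,-0.01],1],[[0,0,0],[0,0,-0.015],1],[[0,0,0],[0,0,-0.02],1],[[0,0,0],[0,0,-0.02],1],[[0,0,0],[0,0,-0.01],1],[[0,0,0],[0,0,0],1]]'
python3 - <<'E'
from h import *
grab('wrist','w5');a=grab('side','side5');b=grab('scene','scene5');print(monitor.get_state()['position'])
c=lambda i,x,y:cv2.resize(i['color'][y:y+150,x:x+130,::-1],None,fx=3,fy=3)
cv2.imwrite('pics/c5.png',np.hstack([c(b,360,75),c(a,190,180)]))
E
```

```text
time: 11.22
position: [0.5801, 0.2521, 0.0554]
tool_rot: [-0.001, 3.142, 0.0]
ft_force: [0.7, -0.9, 0.7]
grip_width: 0.241
time: 12.1
position: [0.5807, 0.2524, 0.1366]
tool_rot: [-0.001, 3.14, 0.002]
ft_force: [-0.5, 0.3, -0.9]
grip_width: 0.24
[0.57949581 0.25200659 0.13453868]
```

View pics/c5.png

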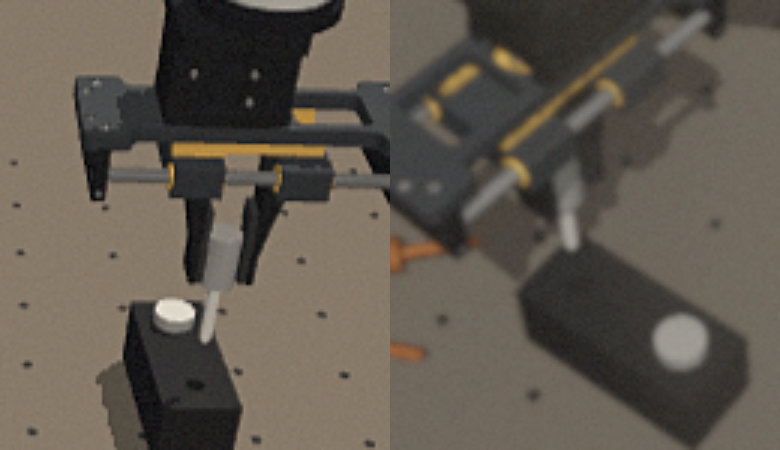

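View pics/w5.png

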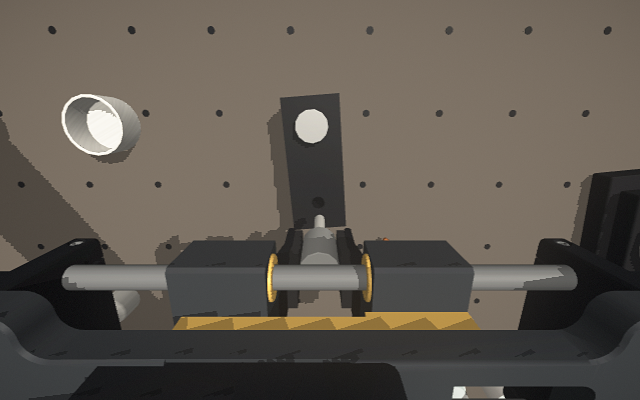

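The pin is lifted, and its shank may be tilted in the grasp. I'll measure the axis from the depth points.

```bash
cat >> h.py <<'E'
def axis(tag,cx,cy,zlo,zhi,r=.03):
    im=np.load(tag+'.npz') if isinstance(tag,str) else tag
    P=pts(im); C=im['color'].astype(int); m=(np.hypot(P[...,0]-cx,P[...,1]-cy)<r)&(P[...,2]>zlo)&(P[...,2]<zhi)&(C.sum(-1)>240)
    Q=P[m]; o=np.linalg.inv(im['world_to_cam'])[:3,3]
    return Q,o,m
E
python3 - <<'E'
from h import *
# expected: underside z = .1366-.0054... shank zspan ~ .087-.131
for t in('scene5','side5','wrist'):
    t='w5' if t=='wrist' else t
    Q,o,m=axis(t,.58,.25,.075,.175)
    print(t,len(Q))
    if len(Q)<5: continue
    for z0 in np.arange(.08,.175,.008):
        q=Q[(Q[:,2]>=z0)&(Q[:,2]<z0+.008)]
        if len(q): print(round(z0+.004,3),len(q),q.mean(0).round(4),np.ptp(q[:,1]).round(4))
E
```

```text
scene5 303
0.084 3 [0.5807 0.252  0.0863] 0.0042
0.092 12 [0.5824 0.2512 0.092 ] 0.0064
0.1 19 [0.5823 0.2512 0.1002] 0.0073
0.108 13 [0.5818 0.2516 0.1084] 0.0074
0.116 14 [0.5826 0.2508 0.1157] 0.0072
0.124 13 [0.583  0.251  0.1231] 0.0073
0.132 24 [0.5889 0.2512 0.1333] 0.018
0.14 39 [0.5891 0.2504 0.14  ] 0.0184
0.148 38 [0.5888 0.2514 0.1479] 0.0182
0.156 41 [0.5892 0.25   0.1562] 0.0184
0.164 85 [0.584  0.2516 0.1653] 0.019
0.172 2 [0.5848 0.2574 0.1681] 0.0059
side5 180
0.084 1 [0.5777 0.2527 0.0875] 0.0
0.092 14 [0.5785 0.2538 0.0925] 0.0069
0.1 14 [0.5781 0.2544 0.1006] 0.0051
0.108 14 [0.578  0.2541 0.1079] 0.0061
0.116 14 [0.5779 0.2546 0.1157] 0.0059
0.124 5 [0.5765 0.2549 0.1215] 0.0033
0.132 18 [0.5717 0.255  0.1335] 0.0128
0.14 27 [0.5709 0.2546 0.1403] 0.0136
0.148 28 [0.5711 0.2546 0.1481] 0.0137
0.156 30 [0.5715 0.2548 0.1559] 0.0264
0.164 15 [0.5707 0.2541 0.1627] 0.0115
w5 1291
0.092 21 [0.579  0.2535 0.093 ] 0.0071
0.1 36 [0.5789 0.2533 0.0996] 0.007
0.108 41 [0.5787 0.2533 0.1078] 0.0067
0.116 17 [0.5786 0.2532 0.1136] 0.0065
0.132 63 [0.5731 0.253  0.1344] 0.02
0.14 153 [0.5728 0.2532 0.1402] 0.0304
0.148 177 [0.5728 0.2531 0.1481] 0.0293
0.156 203 [0.5727 0.2528 0.156 ] 0.0294
0.164 455 [0.5742 0.2528 0.1656] 0.0305
0.172 125 [0.575  0.2538 0.1684] 0.0174
```

The pin is upright: the scene, side and wrist slices are all vertical within 1 mm. Its underside is about 5.5 mm below the TCP. Go to the pot.

```bash

python3 -m pendant '[[[0,0,0],[0.004,-0.03,-0.01],1],[[0,0,0],[0.01,-0.03,0],1],[[0,0,0],[0.01,-0.03,0],1],[[0,0,0],[0.014,-0.04,0],1],[[0,0,0],[0.015,-0.04,0],1],[[0,0,0],[0.015,-0.04,0],1],[[0,0,0],[0,0,0],1],[[0,0,0],[0,0,0],1]]'
python3 - <<'E'
from h import *
b=grab('scene','scene6');a=grab('side','side6');print(monitor.get_state()['position'])
c=lambda i,x,y:cv2.resize(i['color'][y:y+150,x:x+130,::-1],None,fx=3,fy=3)
cv2.imwrite('pics/c6.png',np.hstack([c(b,255,75),c(a,300,120)]))
for t in(b,a):
  Q,o,m=axis(t,.51,.042,.08,.17)
  for z0 in(.1,.108,.116):
        q=Q[(Q[:,2]>=z0)&(Q[:,2]<z0+.008)]
        if len(q): print(round(z0+.004,3),len(q),q.mean(0).round(4))
E
```

```text
time: 13.25
position: [0.5121, 0.0427, 0.145]
tool_rot: [0.001, -3.141, -0.001]
ft_force: [-0.1, 1.2, -0.4]
grip_width: 0.239
[0.51227922 0.04339673 0.14507143]
0.104 15 [0.5146 0.0424 0.1037]
0.112 13 [0.5155 0.042  0.1127]
0.12 15 [0.5152 0.0424 0.1206]
0.104 17 [0.5116 0.0462 0.1043]
0.112 14 [0.5112 0.0459 0.1128]
0.12 15 [0.5108 0.0461 0.1212]
```

View pics/c6.png

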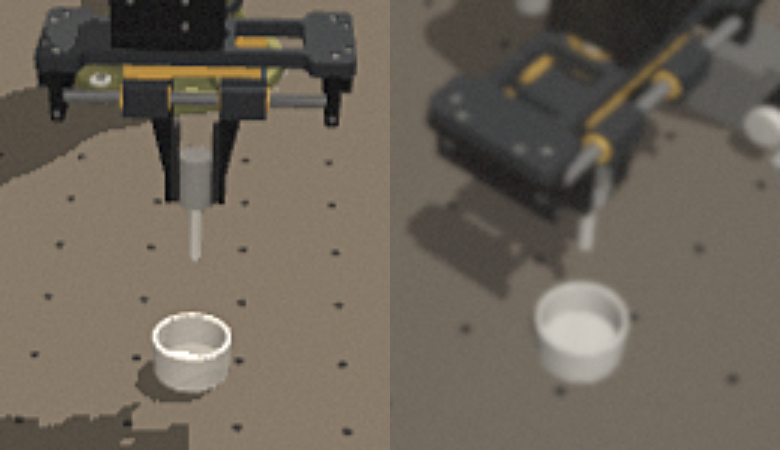

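The pin is over the pot's centre. I'll lower it 80 mm, so the tip reaches z ≈ 0.014, hold, then lift.

```bash

python3 -m pendant '[[[0,0,0],[0,-0.001,0.025],1],[[0,0,0],[0,0,0.025],1],[[0,0,0],[0,0,0.02],1],[[0,0,0],[0,0,0.0105],1],[[0,0,0],[0,0,0],1],[[0,0,0],[0,0,0],1],[[0,0,0],[0,0,0],1]]'
python3 - <<'E'
from h import *
b=grab('scene','scene7');a=grab('side','side7');print(monitor.get_state()['position'])
c=lambda i,x,y:cv2.resize(i['color'][y:y+150,x:x+130,::-1],None,fx=3,fy=3)
cv2.imwrite('pics/c7.png',np.hstack([c(b,255,95),c(a,300,140)]))
E
```

```text
time: 14.22
position: [0.5129, 0.0413, 0.0657]
tool_rot: [-0.001, 3.14, 0.001]
ft_force: [-0.4, 0.4, -1.4]
grip_width: 0.243
[0.51263136 0.04123609 0.06548486]
```

View pics/c7.png

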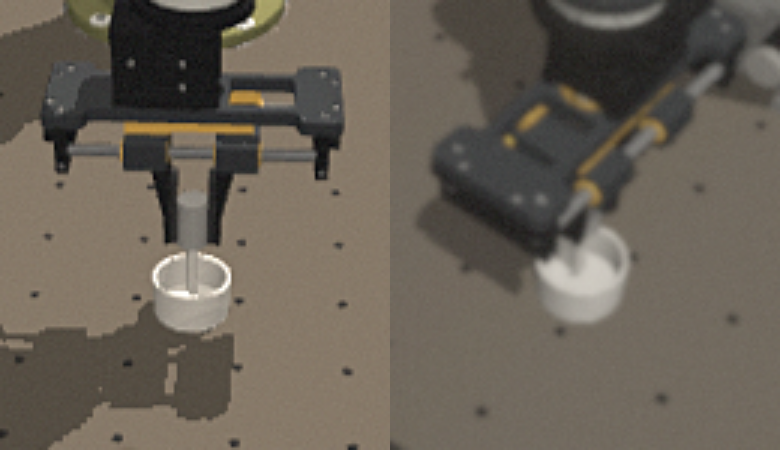

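Dipped: the tip sits deep inside the pot at scene (319,192), and the pot hasn't moved. Lift and move over beside the clamp so the wrist camera can see the lid hole.

```bash

python3 -m pendant '[[[0,0,0],[0,0,-0.03],1],[[0,0,0],[0,0,-0.04],1],[[0,0,0],[0,0,-0.025],1],[[0,0,0],[-0.02,-0.04,0],1],[[0,0,0],[-0.025,-0.04,0],1],[[0,0,0],[-0.025,-0.045,0],1],[[0,0,0],[-0.025,-0.045,0],1],[[0,0,0],[-0.025,-0.045,0],1]]'
python3 -m pendant '[[[0,0,0],[-0.01,-0.035,0],1],[[0,0,0],[0,0,0],1],[[0,0,0],[0,0,0],1]]'
python3 - <<'E'
from h import *
b=grab('wrist','w8');print(monitor.get_state()['position'])
s=grab('scene','scene8')
P=pts(b).reshape(-1,3)
t=P[(P[:,0]>.53)&(P[:,0]<.60)&(P[:,1]>-.26)&(P[:,1]<-.15)&(P[:,2]>.054)&(P[:,2]<.061)]
print(len(t),t.min(0),t.max(0),cv2.minAreaRect((t[:,:2]*1000).astype(np.float32)))
E
```

```text
time: 15.32
position: [0.6333, -0.1749, 0.1602]
tool_rot: [-0.002, 3.141, 0.001]
ft_force: [0.9, 0.6, -0.6]
grip_width: 0.236
time: 15.7
position: [0.6423, -0.2078, 0.1597]
tool_rot: [0.001, -3.141, -0.002]
ft_force: [-0.4, -0.1, -0.4]
grip_width: 0.238
[ 0.64246647 -0.20702919  0.15978554]
3234 [ 0.53188946 -0.23468775  0.05459916] [ 0.58570503 -0.18304086  0.06071174] ((558.8067626953125, -208.7902374267578), (52.26171875, 50.08216857910156), 2.219346523284912)
```

View pics/w8.png

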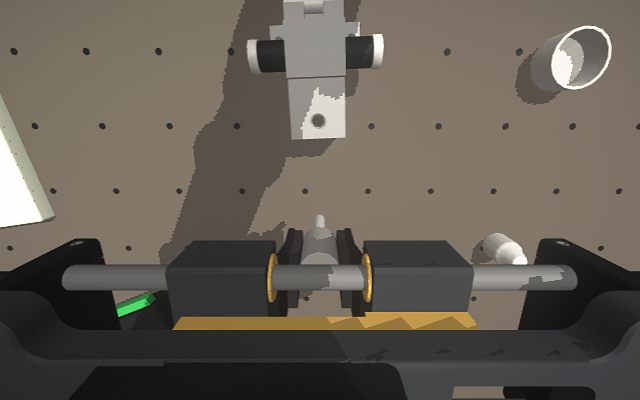

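View pics/scene8.png

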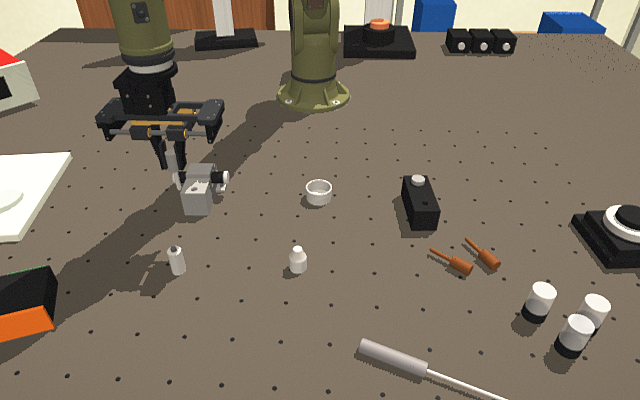

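The wrist view shows the lid shut, with its hole at about (318,121) and the pin's tip at (320,216). I'll compute the hole and the pin axis in the same camera.

```bash
python3 - <<'E'
from h import *
b=np.load('w8.npz'); g=cv2.cvtColor(b['color'],cv2.COLOR_RGB2GRAY)
w=g[108:134,302:336]; k,l,s,c=cv2.connectedComponentsWithStats((w<100).astype(np.uint8)); print(s.tolist())
for j in range(1,k):
    if s[j][4]>20: u,v=302+s[j][0]+(s[j][2]-1)/2,108+s[j][1]+(s[j][3]-1)/2; print(u,v,ray(b,u,v,.057).round(4), ray(b,*(np.array(c[j])+[302,108]),.057).round(4))
Q,o,m=axis(b,.642,-.208,.1,.2)
for z0 in(.11,.118,.126,.134,.158,.166):
    q=Q[(Q[:,2]>=z0)&(Q[:,2]<z0+.008)]
    if len(q): print(z0,len(q),q.mean(0).round(4),q[:,1].min(),q[:,1].max())
cv2.imwrite('pics/c8.png',cv2.resize(b['color'][70:230,260:380,::-1],None,fx=4,fy=4)[:600])
for n in ('scene8',):
    t=np.load(n+'.npz');Q,o,m=axis(t,.642,-.208,.1,.2)
    for z0 in(.11,.118,.126,.134,.158,.166):
        q=Q[(Q[:,2]>=z0)&(Q[:,2]<z0+.008)]
        if len(q): print(z0,len(q),q.mean(0).round(4),q[:,1].min(),q[:,1].max())
E
```

```text
[[0, 0, 34, 26, 792], [10, 7, 12, 11, 92]]
317.5 120.0 [ 0.5686 -0.2086  0.057 ] [ 0.5689 -0.2086  0.057 ]
0.11 19 [ 0.6404 -0.2071  0.1159] -0.2104589820877621 -0.20337347927045388
0.118 35 [ 0.6404 -0.2069  0.1222] -0.2104226242051552 -0.20342260449098323
0.126 38 [ 0.6403 -0.2071  0.1301] -0.21032845334508216 -0.2035669365259548
0.134 23 [ 0.6401 -0.2068  0.1362] -0.210216326968446 -0.20371195310451468
0.158 163 [ 0.6346 -0.2071  0.1619] -0.2229581392130345 -0.18784223067976108
0.166 177 [ 0.6345 -0.2071  0.1699] -0.21720593155198392 -0.1878195422829668
0.11 11 [ 0.645  -0.2065  0.1153] -0.20971567543618455 -0.20359407158553464
0.118 17 [ 0.6452 -0.206   0.1224] -0.2104745640782005 -0.20336151052997
0.126 15 [ 0.6456 -0.206   0.1305] -0.2099677044352881 -0.20309691459024085
0.134 18 [ 0.6453 -0.2062  0.1376] -0.21092442902417338 -0.20300631708941194
0.158 37 [ 0.6522 -0.2059  0.1618] -0.21591144100599266 -0.19900549853178248
0.166 40 [ 0.6518 -0.2057  0.1699] -0.21544018993644773 -0.1876370752988372
```

View pics/c8.png

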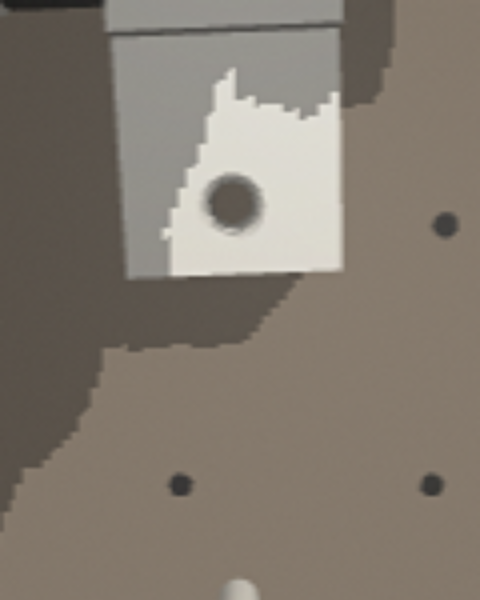

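```bash

python3 -m pendant '[[[0,0,0],[0.025,-0.001,0],1],[[0,0,0],[0.025,-0.001,0],1],[[0,0,0],[0.0235,-0.0005,0],1],[[0,0,0],[0,0,0.02],1],[[0,0,0],[0,0,0.015],1],[[0,0,0],[0,0,0.005],1],[[0,0,0],[0,0,0],1],[[0,0,0],[0,0,0],1]]'
python3 - <<'E'
from h import *
b=grab('scene','scene9');a=grab('side','side9');w=grab('wrist','w9');print(monitor.get_state()['position'])
c=lambda i,x,y:cv2.resize(i['color'][y:y+100,x:x+80,::-1],None,fx=4.8,fy=5)
cv2.imwrite('pics/c9.png',np.hstack([c(b,155,120),c(a,380,70)]))
for t in(b,a,w):
  Q,o,m=axis(t,.569,-.21,.064,.115,.02)
  for z0 in(.066,.074,.082,.09,.098):
        q=Q[(Q[:,2]>=z0)&(Q[:,2]<z0+.008)]
        if len(q): print(round(z0+.004,3),len(q),q.mean(0).round(4),q[:,1].min().round(4),q[:,1].max().round(4))
E
```

```text
time: 16.8
position: [0.5693, -0.2116, 0.1201]
tool_rot: [-0.001, 3.141, -0.001]
ft_force: [-0.1, -0.3, -0.2]
grip_width: 0.241
[ 0.56920445 -0.21158674  0.1203131 ]
0.07 1 [ 0.5722 -0.2094  0.0739] -0.2094 -0.2094
0.078 12 [ 0.573  -0.2115  0.0785] -0.2145 -0.2084
0.086 13 [ 0.5725 -0.2102  0.0859] -0.2146 -0.2076
0.094 14 [ 0.5726 -0.2108  0.0935] -0.2147 -0.2079
0.102 16 [ 0.572  -0.2113  0.1015] -0.2157 -0.2081
0.07 2 [ 0.5679 -0.2104  0.0727] -0.2118 -0.209
0.078 12 [ 0.5693 -0.2082  0.078 ] -0.2114 -0.2049
0.086 10 [ 0.5683 -0.2093  0.0851] -0.2139 -0.2065
0.094 16 [ 0.5692 -0.2088  0.0936] -0.2152 -0.2059
0.102 9 [ 0.5678 -0.2088  0.1022] -0.2123 -0.2057
0.07 1 [ 0.5693 -0.2143  0.0736] -0.2143 -0.2143
0.078 33 [ 0.5674 -0.2108  0.0784] -0.2143 -0.2072
0.086 37 [ 0.5675 -0.2107  0.0861] -0.2142 -0.2073
0.094 39 [ 0.5673 -0.2107  0.094 ] -0.2141 -0.2075
0.102 5 [ 0.5666 -0.211   0.0992] -0.2126 -0.209
```

View pics/c9.png

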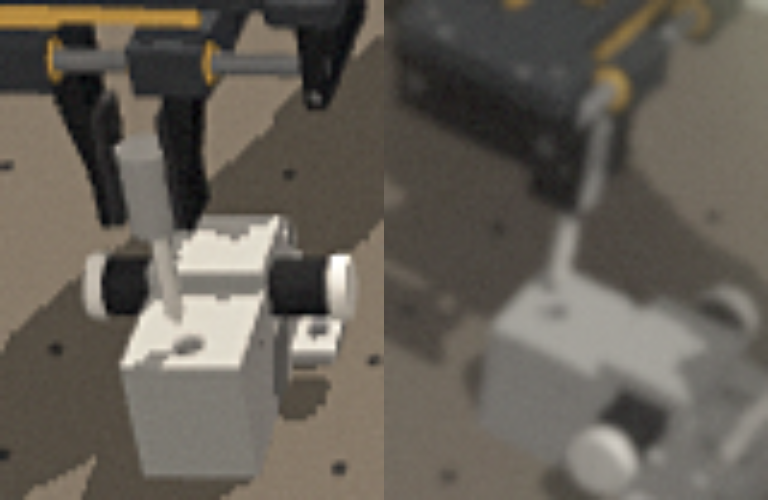

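```bash
python3 - <<'E'
from h import *
for n,(u,v),th in(('scene9',(194,189),150),('side9',(415,132),112)):
    im=np.load(n+'.npz'); g=cv2.cvtColor(im['color'],cv2.COLOR_RGB2GRAY).astype(int)
    print(g[v-4:v+5,u-6:u+7])
    for du in (0,): print(ray(im,u,v,.057).round(4),ray(im,u+1,v,.057).round(4),ray(im,u,v+1,.057).round(4))
E
```

```text
[[219 219 222 213 214 224 222 220 220 220 218 218 218]
 [218 217 220 222 223 216 210 220 213 220 220 217 219]
 [217 219 223 211 196 177 158 155 172 202 223 217 218]
 [219 219 219 180 153 122 121 109 120 171 225 221 218]
 [230 228 214 129 109 104 109 101 104 185 225 221 220]
 [162 163 157 138  81  98 130 157 204 216 220 218 218]
 [124 131 208 211 199 204 209 215 228 224 220 221 219]
 [144 222 237 231 232 234 235 231 228 228 227 229 229]
 [146 180 176 176 173 176 172 173 174 174 172 174 172]]
[ 0.5694 -0.2089  0.057 ] [ 0.5693 -0.2069  0.057 ] [ 0.5728 -0.208   0.057 ]
[[140 152 156 151 143 139 145 152 159 161 160 162 161]
 [153 162 159 161 157 157 155 157 159 161 163 162 161]
 [160 161 161 159 157 154 149 149 152 157 160 164 163]
 [162 161 156 150 147 141 133 131 139 150 160 162 164]
 [162 161 155 149 142 134 124 122 132 148 159 161 160]
 [162 161 157 154 146 142 133 134 141 151 160 161 163]
 [163 164 161 158 155 153 151 152 154 159 163 162 163]
 [161 164 162 160 162 159 161 161 162 162 161 161 162]
 [161 162 162 163 162 162 162 163 162 162 162 162 162]]
[ 0.5667 -0.2086  0.057 ] [ 0.5651 -0.2099  0.057 ] [ 0.5649 -0.2059  0.057 ]
```

All three views agree on a correction of about (-2, +2) mm. Apply it and enter the hole slowly.

```bash

python3 -m pendant '[[[0,0,0],[0.0018,0.002,0],1],[[0,0,0],[0,0,0.006],1],[[0,0,0],[0,0,0.006],1],[[0,0,0],[0,0,0.004],1],[[0,0,0],[0,0,0.003],1],[[0,0,0],[0,0,0],1]]'
```

```text
time: 17.7
position: [0.5668, -0.2093, 0.1005]
tool_rot: [0.001, -3.141, -0.0]
ft_force: [-0.1, 0.2, 0.1]
grip_width: 0.238
```

```bash

python3 -m pendant '[[[0,0,0],[0,0,0.004],1],[[0,0,0],[0,0,0.004],1],[[0,0,0],[0,0,0.003],1],[[0,0,0],[0,0,0],1]]'
python3 - <<'E'
from h import *
b=grab('scene','scene10');a=grab('side','side10');print(monitor.get_state()['ft_force'])
c=lambda i,x,y:cv2.resize(i['color'][y:y+100,x:x+80,::-1],None,fx=4.8,fy=5)
cv2.imwrite('pics/c10.png',np.hstack([c(b,155,120),c(a,380,70)]))
E
```

```text
time: 18.2
position: [0.5669, -0.2093, 0.0896]
tool_rot: [0.001, -3.141, -0.0]
ft_force: [0.1, -0.4, -0.6]
grip_width: 0.237
[ 0.23306942  0.23626937 -0.13473888]
```

View pics/c10.png

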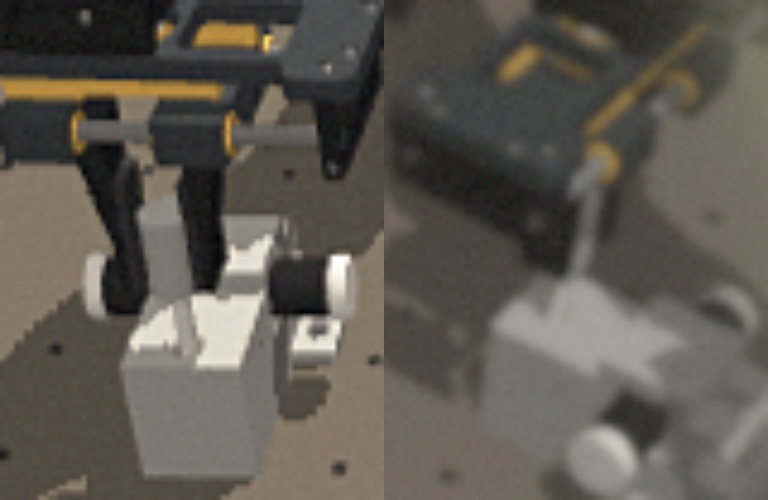

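The shank is in both holes (tip z ≈ 0.039) with no force. Continue.

```bash

python3 -m pendant '[[[0,0,0],[0,0,0.006],1],[[0,0,0],[0,0,0.006],1],[[0,0,0],[0,0,0.006],1],[[0,0,0],[0,0,0.005],1],[[0,0,0],[0,0,0],1]]'
python3 -m pendant '[[[0,0,0],[0,0,0.002],1],[[0,0,0],[0,0,0.002],1],[[0,0,0],[0,0,0.001],1],[[0,0,0],[0,0,0],1],[[0,0,0],[0,0,0],1]]'
```

```text
time: 18.92
position: [0.5669, -0.2092, 0.0663]
tool_rot: [0.001, -3.141, -0.0]
ft_force: [0.8, 0.1, -0.1]
grip_width: 0.24
time: 19.55
position: [0.5671, -0.2093, 0.0622]
tool_rot: [-0.001, 3.141, 0.0]
ft_force: [-1.1, 0.9, 4.3]
grip_width: 0.24
```

```bash

python3 -m pendant '[[[0,0,0],[0,0,0.001],1],[[0,0,0],[0,0,0],1],[[0,0,0],[0,0,0],1],[[0,0,0],[0,0,0],1]]' 55
```

```text
time: 20.05
position: [0.5671, -0.2094, 0.0621]
tool_rot: [-0.001, 3.141, 0.001]
ft_force: [-3.8, 2.3, 9.5]
grip_width: 0.24
```

```bash

python3 -m pendant '[[[0,0,0],[0,0,0.001],1],[[0,0,0],[0,0,0],1],[[0,0,0],[0,0,0],1],[[0,0,0],[0,0,0],1],[[0,0,0],[0,0,0],1],[[0,0,0],[0,0,0],1],[[0,0,0],[0,0,0],1],[[0,0,0],[0,0,0],1]]'
python3 - <<'E'
from h import *
b=grab('scene','scene11');a=grab('side','side11');s=monitor.get_state();print(s['ft_force'],s['position'],s['grip_width'])
c=lambda i,x,y:cv2.resize(i['color'][y:y+100,x:x+80,::-1],None,fx=4.8,fy=5)
cv2.imwrite('pics/c11.png',np.hstack([c(b,155,120),c(a,380,70)]))
for t in(b,a):
  Q,o,m=axis(t,.567,-.209,.059,.1,.016)
  for z0 in(.06,.066,.072,.078,.084,.09):
        q=Q[(Q[:,2]>=z0)&(Q[:,2]<z0+.006)]
        if len(q): print(round(z0+.003,3),len(q),q.mean(0).round(4))
  print(Q[:,2].max())
E
```

```text
time: 21.05
position: [0.5672, -0.2094, 0.062]
tool_rot: [-0.001, 3.141, 0.002]
ft_force: [-5.9, 2.6, 15.3]
grip_width: 0.242
[-5.93365093  1.95302379 15.07121917] [ 0.56717607 -0.20940068  0.06198683] 0.2333851474704072
0.063 15 [ 0.5773 -0.2083  0.0626]
0.069 26 [ 0.577  -0.2079  0.0691]
0.075 20 [ 0.5769 -0.2088  0.0752]
0.081 20 [ 0.5767 -0.2082  0.0812]
0.087 24 [ 0.5764 -0.2075  0.0868]
0.093 57 [ 0.5702 -0.2105  0.0935]
0.09586742392702824
0.063 10 [ 0.558  -0.2082  0.0624]
0.069 10 [ 0.5583 -0.2078  0.069 ]
0.075 7 [ 0.558  -0.2082  0.0756]
0.081 6 [ 0.5579 -0.2077  0.0813]
0.087 7 [ 0.5583 -0.207   0.086 ]
0.093 13 [ 0.5589 -0.2081  0.0928]
0.09937385944150112
```

View pics/c11.png

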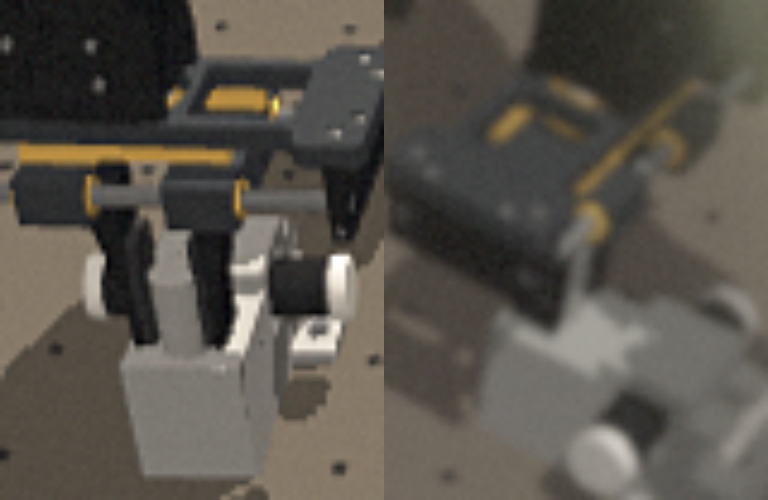

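View pics/scene11.png

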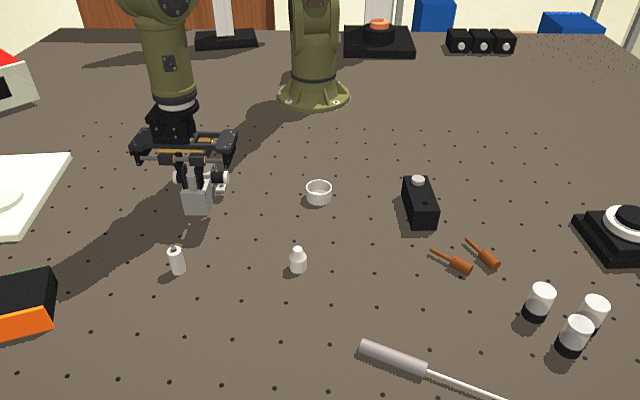

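The knob is seated: its top is at z ≈ 0.0935, matching 0.057 + 0.036. The pin is upright, pressing with a steady 15 N or so, and the bystanders haven't moved. Hand in.

```bash
python3 -c "
from bench import order,monitor
print(order.close_job()); print(monitor.get_state()['ft_force'],monitor.get_state()['time'])"
```

```text
the job is handed in; nothing more can be done
None
the job is handed in; nothing more can be done
```

I finished every step and handed the job in at about 21 s of the 62 s allowed. No verdict was reported, so these are my own last checks.

**What I did**
- **Lid:** I pushed the upper half over from its hinge side with shut fingers and pressed it down with about 24 N. The fingers bottomed out at z = 57 mm, which is the height of the shut lid.
- **Dip:** I took the tall-knob pin from the rack and dipped its tip to z ≈ 14–15 mm at the pot's centre, about 15 mm below the rim.
- **Lock:** I put the pin through both holes and left it gripped, with the grip set to 55 N.

**Last checks**
- **Seating:** the knob top was at z ≈ 93.5 mm, which fits a flush seat.
- **Upright:** the knob's axis was vertical, and the pin was at rest.
- **Pressing force:** about 15 N down, steady between the last two readings. The sensor also showed about 6 N sideways, along with the press.
- **Bystanders:** the pot, flat-headed pin, objective and post looked unmoved in the last picture.

**Disagreements**
- **Hole position:** the side camera put the hole 2–3 mm away from the other two views. I used the correction the views agreed on relative to the pin, and it went in with no force.
- **Brown look-alikes:** both fell over by themselves early on. The arm never touched them.
- **After hand-in:** I couldn't read the state, so the judged final second is unchecked.

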